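# Clamp the cap onto the air tank

### The job

Two small air tanks for the class robots stand on the table, each with an open hinged clamp ring on its flange. Only one has its flanged cap on: swing that tank's clamp ring fully shut around the two flanges, then swing its hooked latch fully home over the ring's lug. Do not touch the other tank, which has no cap, or its clamp.

Things in the scene. Friction and masses are not known exactly. Their poses are not given: they have to be found in the camera images.
- tank: Fixed aluminium air tank with domed cap, 111 mm high; base plate 150 x 150 mm. Two touching flanges, 84 mm across, 81 to 95 mm high, in a steel clamp ring 102 mm across, top 98 mm. Origin: underside centre, on the axis; z up. The ring's +x half is fixed; the -x half (jaw) swings level about an upright hinge at (0, -60) mm; the latch's upright pivot is at (20, 84) mm. Only the pins are taller.
- jaw_pin (a point): Grip point, 132 mm high, on the jaw's upright round steel pin (12 mm thick, 98 to 152 mm high), 89 mm from its hinge. Shut (hard stop): at (-66, 0) mm in the tank's frame, axes parallel to the tank's. Starts open 0.6 to 1.2 rad, turned anticlockwise seen from above about the hinge. Needs about 1.5 N; stays where left.
- latch_pin (a point): Grip point, 132 mm high, on the latch's upright round pin (12 mm thick, 98 to 152 mm high), 51 mm from its pivot. The latch is a dark hooked arm that catches the lug on the jaw's free end; jaw first, or it blocks. Home (hard stop): at (-24, 110) mm in the tank's frame, axes parallel. Starts out by 0.8 to 1.3 rad, clockwise from above. Needs about 1.5 N; stays where left.
- spare: The other air tank, without a cap (open flange 88 mm high), otherwise the same: same frame, sizes, open clamp, latch and pins (152 mm high). Not to be touched.
Mind the look-alikes: they are no part of the job. Leave any purple look-alike of the tank alone.

How it is judged:
By the outcome, as a careful person would: the job done as asked, in the order asked, and still so for the second after the job is handed in, with the robot touching nothing.
It also fails if it takes over 45 s, if anything falls off the work surface, if the arm or the gripper's body presses on something with over 40 N, if the wrist force passes 120 N, or if a joint passes its speed limit or range.

### The arm

A 7-joint arm with a two-finger parallel gripper is mounted at the origin on the work surface. World frame = base frame: x ahead of the robot, y to its left, z up, the work surface at z = 0. Lengths are in m, angles in rad, forces in N, time in s.
With the tool pointing down it reaches from about 0.4 to 0.85 m from the base axis. Payload 4.5 kg.
Tool frame: the origin (TCP) lies where the fingers leave the gripper's body, on its centre line; the fingertips stand 64 mm ahead of it and the grasp point (between the pads) lies 45 mm ahead of it (bot.tip_reach is the distance from the TCP to the fingertips, in m); z points along the fingers, y is the direction in which the jaws open and shut (so a half turn about z gives the same grasp; the last joint's range is limited). The gripper opens to 88 mm and grips with 3 to 60 N. Pads are 18 mm wide; open, the fingers measure 123 mm over their backs; the gripper's body (75 mm by 187 mm) begins 45 mm behind the grasp point.
Start: joints at [-1.191, 0.689, -0.195, 1.565, 0.157, 0.902, -0.215], TCP at [0.212, 0.588, 0.303] pointing down, gripper open.
Joint ranges: [-3.01, 3.01], [-0.46, 2.08], [-1.47, 1.51], [0.13, 2.56], [-1, 4.14], [0.04, 2.09], [-2.66, 2.66]. Speed limits (rad/s): [2.57, 2.57, 3.14, 3.14, 3.14, 3.14, 3.14].

### API

Orientations are given as a unit quaternion [x, y, z, w].
In Python, from rig import bot gives the robot as it stands. The module is installed in compiled form; this text tells all that it offers.
- The arm moves only by the tool move_arm, never from a script. Its argument "series" is one flat list of numbers, 7 for each row, row after row: the turn, a rotation vector about the tool's x, y, z in degrees, then the shift along the tool's x, y, z in m, then the finger opening in m, from 0 to 0.0881. In form: [ax, ay, az, dx, dy, dz, claw, ax, ay, az, dx, dy, dz, claw, ...]. A call has 1 to 10 rows; each row shifts and turns the commanded pose from where the row before left it, along the tool's axes as they then stand; what a row does not reach is not made up. A row lasts 1/10 s, in which the tool goes at most 50 mm and 8.59 degrees, less where a joint would pass 70% of its speed; a pose out of reach is approached as far as the arm can. A call with a gripper value outside its range is refused whole. The fingers move at their own pace and stop on an object; "grip_force" is the grip in N (left out, the last holds). Time passes only in rows, so rows that do not move let the fingers close. It gives the time, the measured TCP pose, the force and the opening at its end, in the units of the state.
- bot.get_state(): the state, without advancing time (a new reading comes with each control period).
- bot.get_image(name): name is "scene" or "top" or "wrist"; returns the picture (480x640x3 uint8, red, green, blue); there is no depth.
- bot.calibration(name): a dict with "K" (3x3 intrinsics, pixels), "rvec" (rotation vector, rad) and "tvec" (3), from world to camera coordinates, as OpenCV has them; the wrist camera has in their place "hand_eye" (4x4, takes a point from camera to tool coordinates, whose origin is the TCP and whose axes are the flange's). Camera axes: x right, y down, z forward; pixel columns grow to the right and rows downward; lengths in m; the calibration is good to about 2 mm. A picture is of the moment at which its call begins: read the wrist's pose just before it. calibration takes no time and is no camera call.
- bot.close_job(): hands the job in, once; it reports no verdict.
The state is a dict: "time": time; "qpos": joint angles; "joint_vel": joint speeds; "effort": joint torques, N m; "tcp_pos": TCP position; "orientation": TCP orientation; "wrist_force": force on the tool from outside, world axes, zero at the start; "wrist_torque": the same for the moment, N m; "opening": opening from 0.0 (shut) to 1.0 (fully open).
Only numpy, scipy, OpenCV 4.12 (cv2) and the standard library are available. Lean on these libraries where they do the work, as an engineer would, in place of code of your own. Each camera call takes 0.05 s, during which the arm holds its last target.

## Working session

There is one attempt and no reset: what is moved stays moved. The work goes in short steps, Python scripts to look and compute and a tool call to move; the robot and the scene stay as the last step left them, time stands still between calls to the robot, and variables do not carry over. Pictures are saved under pics/ and viewed, and the job is handed in when it is done.

Besides the shell and the picture viewer there is one more tool, called in YAML: its name, and indented under it one key for each argument. move_arm: Moves the arm, as the interface text tells. Its arguments: {"type":"object","properties":{"series":{"type":"array","items":{"type":"number"}},"grip_force":{"type":"number"}},"required":["series"]}

```bash
mkdir -p pics; python3 - <<'E'
from rig import bot
import cv2
print(bot.get_state())
for n in ["scene","top"]:
    cv2.imwrite(f"pics/{n}0.png",cv2.cvtColor(bot.get_image(n),cv2.COLOR_RGB2BGR)); print(n,bot.calibration(n))
print(bot.calibration("wrist"))
E
```

```text
{'time': 0.0, 'qpos': array([-1.19118124,  0.68997731, -0.19451087,  1.56632607,  0.15732313,
        0.90250098, -0.2150857 ]), 'joint_vel': array([ 0.00180069,  0.00066642, -0.00016686,  0.00079181,  0.0014395 ,
       -0.00037127,  0.00056763]), 'effort': array([-7.44747431e-04, -5.27554071e+01, -1.26679089e+00, -1.53425592e+01,
       -5.25124662e-02,  6.49346039e-03,  1.86396787e-04]), 'tcp_pos': array([0.21172476, 0.58750593, 0.3019188 ]), 'orientation': array([ 1.71993775e-01,  9.85097617e-01, -9.05335706e-04, -8.08304476e-05]), 'wrist_force': array([-0.4360027 , -0.1342488 ,  0.63570148]), 'wrist_torque': array([-0.04889216, -0.01606222, -0.03198171]), 'opening': 0.9986491837281479}
scene {'K': array([[491.03416126,   0.        , 322.26145785],
       [  0.        , 491.03416126, 239.80223272],
       [  0.        ,   0.        ,   1.        ]]), 'rvec': array([ 0.7208451 ,  2.60214354, -1.15016805]), 'tvec': array([ 0.40767291, -0.00782695,  1.17995445])}
top {'K': array([[461.44237572,   0.        , 324.99280666],
       [  0.        , 461.44237572, 239.36464982],
       [  0.        ,   0.        ,   1.        ]]), 'rvec': array([ 2.19085812, -2.16385707,  0.13643598]), 'tvec': array([-0.10766747,  0.40165639,  1.00817298])}
{'K': array([[347.4827712 ,   0.        , 315.48468888],
       [  0.        , 347.4827712 , 239.09632805],
       [  0.        ,   0.        ,   1.        ]]), 'hand_eye': array([[ 9.24492131e-05, -9.64891465e-01, -2.62648913e-01,
         6.73580945e-02],
       [ 9.99999964e-01,  1.55848061e-04, -2.20550140e-04,
        -6.31329904e-04],
       [ 2.53740272e-04, -2.62648883e-01,  9.64891445e-01,
        -8.26501219e-02],
       [ 0.00000000e+00,  0.00000000e+00,  0.00000000e+00,
         1.00000000e+00]])}
```

View pics/scene0.png

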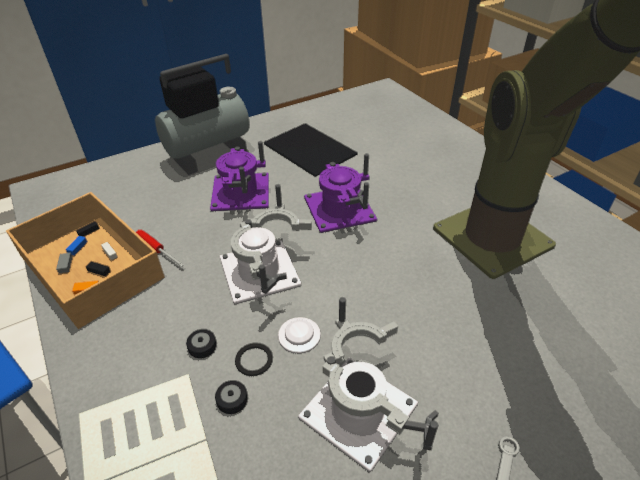

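View pics/top0.png

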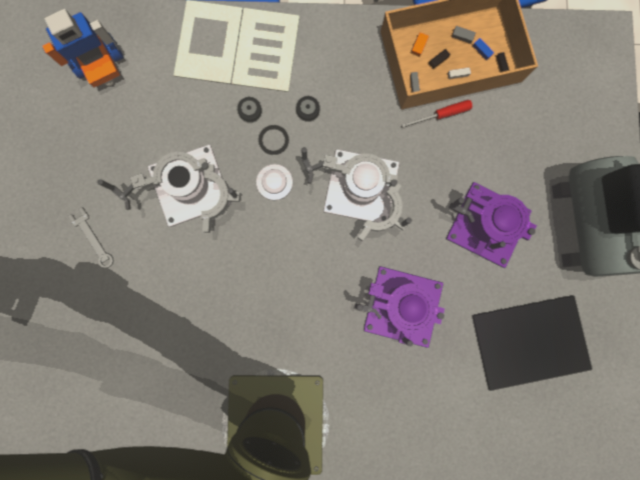

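```bash
python3 - <<'E'
import cv2
a=cv2.imread("pics/top0.png")[130:260,280:430]; cv2.imwrite("pics/topz.png",cv2.resize(a,None,fx=5,fy=4.6,interpolation=cv2.INTER_CUBIC))
a=cv2.imread("pics/scene0.png")[170:320,200:330]; cv2.imwrite("pics/scz.png",cv2.resize(a,None,fx=4,fy=4,interpolation=cv2.INTER_CUBIC))
E
```

```text
(no output)
```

View pics/topz.png

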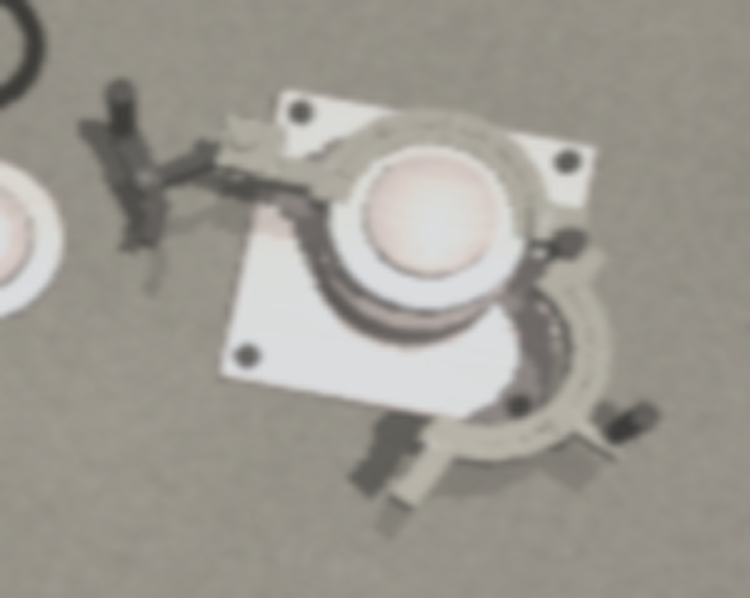

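View pics/scz.png

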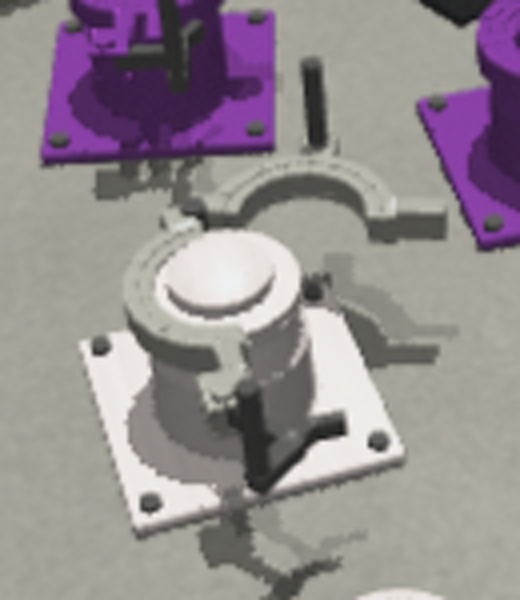

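```bash
cat > h.py <<'E'
import numpy as np, cv2
from rig import bot
def ray(n,uv):
    c=bot.calibration(n); R=cv2.Rodrigues(c["rvec"])[0]
    d=R.T@np.linalg.inv(c["K"])@np.array([uv[0],uv[1],1.]); o=-R.T@c["tvec"]; return o,d
def onz(n,uv,z):
    o,d=ray(n,uv); return o+d*(z-o[2])/d[2]
def tri(p,q):
    o1,d1=ray("top",p);o2,d2=ray("scene",q)
    s=np.linalg.lstsq(np.c_[d1,-d2],o2-o1,rcond=None)[0]
    a=o1+s[0]*d1;b=o2+s[1]*d2; return (a+b)/2,np.linalg.norm(a-b)
def tz(X,Y): return (280+X/5-.4,130+Y/4.6-.4)
def sz(X,Y): return (200+X/4-.4,170+Y/4-.4)
E
python3 - <<'E'
from h import *
np.set_printoptions(precision=4,suppress=True)
a,b,c=[onz("top",tz(*p),.008) for p in [(282,92),(595,150),(222,375)]]
print("plate",a,b,c,np.linalg.norm(a-b),np.linalg.norm(a-c),(b+c)/2)
print("yaw",np.degrees(np.arctan2(*(a-b)[[1,0]]))-90,np.degrees(np.arctan2(*(a-c)[[1,0]])))
sa,sb,sc,=[onz("scene",sz(*p),.008) for p in [(140,530),(405,455),(82,345)]]
print("plate scene",sa,sb,sc,np.linalg.norm(sa-sb),np.linalg.norm(sa-sc),(sb+sc)/2)
print("cap flange ctr",onz("top",tz(430,225),.095),"dome",onz("top",tz(432,213),.109))
print("jaw top",onz("top",tz(645,410),.152),tri(tz(645,410),sz(312,62)))
print("latch top",onz("top",tz(120,90),.152),tri(tz(120,90),sz(248,385)))
E
```

```text
plate [ 0.6134 -0.1261  0.008 ] [ 0.5861 -0.2711  0.008 ] [ 0.4691 -0.1     0.008 ] 0.14763740391251548 0.1466753363288613 [ 0.5276 -0.1856  0.008 ]
yaw -10.673122488585221 -10.24526438162257
plate scene [ 0.6136 -0.1236  0.008 ] [ 0.4697 -0.0983  0.008 ] [ 0.5871 -0.2691  0.008 ] 0.1461264795218199 0.1478431191134576 [ 0.5284 -0.1837  0.008 ]
cap flange ctr [ 0.5254 -0.1853  0.095 ] dome [ 0.5275 -0.1846  0.109 ]
jaw top [ 0.4323 -0.2641  0.152 ] (array([ 0.4317, -0.2636,  0.1523]), np.float64(0.0014614626587013413))
latch top [ 0.5691 -0.0555  0.152 ] (array([ 0.5693, -0.0555,  0.1516]), np.float64(0.00018253195625439174))
```

move_arm:
  series: [0,0,0,-0.036,-0.024,0,0.088,0,0,0,-0.036,-0.024,0,0.088,0,0,0,-0.036,-0.024,0,0.088,0,0,0,-0.036,-0.024,0,0.088,0,0,0,-0.036,-0.024,0,0.088,0,0,0,-0.036,-0.024,0,0.088,0,0,0,-0.036,-0.024,0,0.088,0,0,0,-0.036,-0.024,0,0.088,0,0,0,-0.036,-0.024,0,0.088,0,0,0,-0.036,-0.024,0,0.088]
  grip_force: 20

```text
time: 1.1
tcp_pos: [0.4699, 0.2386, 0.3025]
orientation: [0.172, 0.985, -0.0, -0.0]
wrist_force: [0.0, -0.1, -0.2]
opening: 0.997
```

```bash
cat >> h.py <<'E'
from scipy.spatial.transform import Rotation as Ro
def delta(xyz,xang=None):
    s=bot.get_state(); R=Ro.from_quat(s["orientation"]); p=s["tcp_pos"]
    X=R.as_matrix()[:,0]; a=np.degrees(np.arctan2(X[1],X[0]))
    print("t",s["time"],"tcp",p.round(4),"xang",a.round(2),"tilt",R.as_matrix()[:,2].round(3),"F",s["wrist_force"].round(2),"open",s["opening"]*88.1, "q",s["qpos"].round(2))
    print("delta tool",R.inv().apply(np.array(xyz)-p).round(4), None if xang is None else "az %.2f"%(-((xang-a+180)%360-180)))
E
python3 -c "
from h import *
delta((.4317,-.264,.30),193)"
```

```text
t 1.1 tcp [0.4699 0.2386 0.3025] xang 160.19 tilt [-0. -0. -1.] F [ 0.05 -0.07 -0.2 ] open 87.8239404661107 q [-0.4   0.57 -0.25  1.86  0.2   0.74  0.47]
delta tool [-0.1344 -0.4858  0.0026] az -32.81
```

move_arm:
  series: [0,0,0,-0.012,-0.043,0,0.088,0,0,0,-0.012,-0.043,0,0.088,0,0,0,-0.012,-0.043,0,0.088,0,0,0,-0.012,-0.043,0,0.088,0,0,0,-0.012,-0.043,0,0.088,0,0,0,-0.012,-0.043,0,0.088,0,0,0,-0.012,-0.043,0,0.088,0,0,0,-0.012,-0.043,0,0.088,0,0,0,-0.012,-0.043,0,0.088,0,0,0,-0.012,-0.043,0,0.088]

```text
time: 2.1
tcp_pos: [0.4358, -0.2068, 0.3026]
orientation: [0.172, 0.985, 0.0, -0.0]
wrist_force: [0.6, 0.3, -0.6]
opening: 1.001
```

move_arm:
  series: [0,0,-7,0,-0.01,0,0.088,0,0,-7,0,-0.01,0,0.088,0,0,-7,0,-0.01,0,0.088,0,0,-7,0,-0.01,0,0.088,0,0,-5,0,0,0,0.088,0,0,0,0,0,0,0.088]

```text
time: 2.7
tcp_pos: [0.4296, -0.2444, 0.3023]
orientation: [-0.115, 0.993, 0.0, -0.0]
wrist_force: [-0.1, -0.1, 1.3]
opening: 1.002
```

```bash
python3 -c "
from h import *
delta((.4317,-.264,.30),193)
cv2.imwrite('pics/w1.png',cv2.cvtColor(bot.get_image('wrist'),cv2.COLOR_RGB2BGR))"
```

```text
t 2.7 tcp [ 0.4296 -0.2444  0.3023] xang -166.85 tilt [-0.001  0.001 -1.   ] F [-0.14 -0.1   1.32] open 88.24374190120729 q [ 0.73  0.55 -0.48  1.94  0.37  0.74  1.84]
delta tool [ 0.0024 -0.0195  0.0023] az 0.15
```

View pics/w1.png

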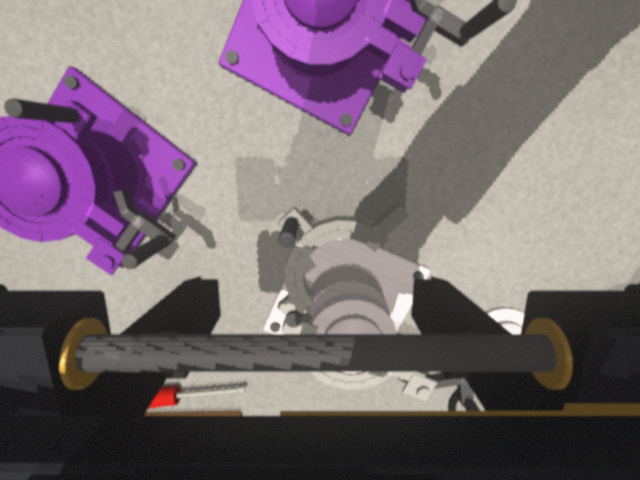

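```bash
python3 - <<'E'
from h import *
s=bot.get_state(); c=bot.calibration('wrist'); H=c["hand_eye"]
R=Ro.from_quat(s["orientation"]).as_matrix()
for uv,z in [((297,213),.152),((287,240),.10),((287,240),.152),((297,213),.1)]:
    d=R@H[:3,:3]@np.linalg.inv(c["K"])@np.array([*uv,1.]); o=R@H[:3,3]+s["tcp_pos"]
    print(uv,z,(o+d*(z-o[2])/d[2]).round(4))
a=cv2.imread('pics/w1.png')[180:340,230:430]; cv2.imwrite('pics/w1z.png',cv2.resize(a,None,fx=3.8,fy=3.7))
E
```

```text
(297, 213) 0.152 [ 0.4104 -0.262   0.152 ]
(287, 240) 0.1 [ 0.4456 -0.2657  0.1   ]
(287, 240) 0.152 [ 0.4307 -0.2647  0.152 ]
(297, 213) 0.1 [ 0.4208 -0.2624  0.1   ]
```

View pics/w1z.png

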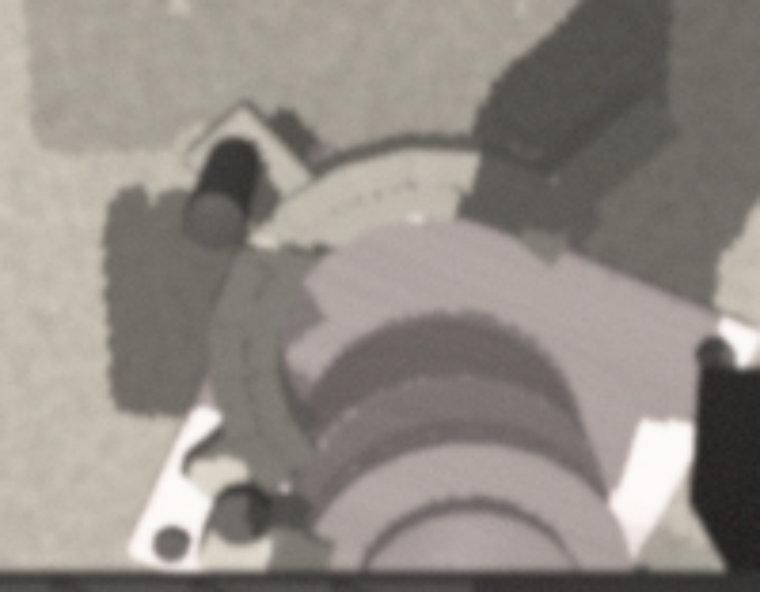

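move_arm:
  series: [0,0,0,0.003,-0.02,0,0.088,0,0,0,0,0,0.04,0.088,0,0,0,0,0,0.04,0.088,0,0,0,0,0,0.03,0.05,0,0,0,0,0,0.01,0.05,0,0,0,0,0,0,0.05]

```text
time: 3.35
tcp_pos: [0.4313, -0.2636, 0.1818]
orientation: [-0.115, 0.993, 0.001, -0.001]
wrist_force: [0.1, -0.5, 0.2]
opening: 0.749
```

```bash
python3 -c "
from h import *
delta((.4310,-.2645,.182),193)
cv2.imwrite('pics/w2.png',cv2.cvtColor(bot.get_image('wrist'),cv2.COLOR_RGB2BGR))"
```

```text
t 3.35 tcp [ 0.4313 -0.2636  0.1818] xang -166.81 tilt [-0.002  0.001 -1.   ] F [ 0.1  -0.48  0.18] open 65.97377164761814 q [ 0.66  0.75 -0.33  2.02  0.53  0.46  1.73]
delta tool [ 0.0005 -0.0008 -0.0002] az 0.19
```

View pics/w2.png

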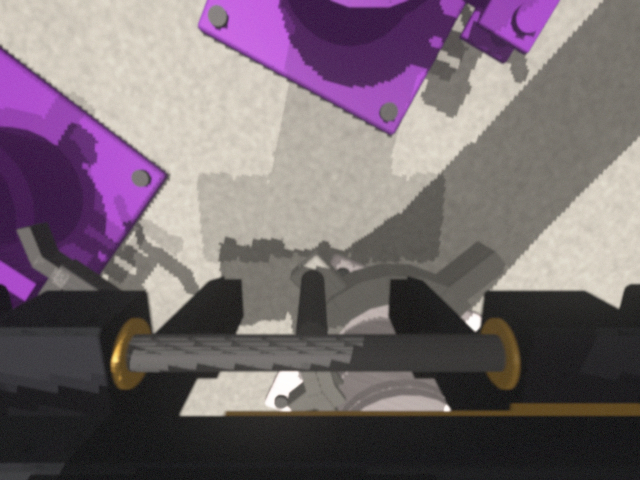

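move_arm:
  series: [0,0,0,0,0,0,0.005,0,0,0,0,0,0,0.005,0,0,0,0,0,0,0.005,0,0,0,0,0,0,0.005,0,0,0,0,0,0,0.005,0,0,0,0,0,0,0.005,0,0,0,0,0,0,0.005,0,0,0,0,0,0,0.005,0,0,0,0,0,0,0.005]
  grip_force: 15

```text
time: 4.3
tcp_pos: [0.4316, -0.2644, 0.1828]
orientation: [-0.115, 0.993, -0.0, 0.0]
wrist_force: [-0.2, -0.3, 1.6]
opening: 0.127
```

move_arm:
  series: [0,0,4,-0.0002,0.0062,0,0.005,0,0,4,-0.0002,0.0062,0,0.005,0,0,4,-0.0002,0.0062,0,0.005,0,0,4,-0.0002,0.0062,0,0.005,0,0,4,-0.0002,0.0062,0,0.005,0,0,0,0,0,0,0.005]

```text
time: 4.9
tcp_pos: [0.4302, -0.2326, 0.1828]
orientation: [0.059, 0.998, 0.0, 0.0]
wrist_force: [0.8, 1.0, 0.6]
opening: 0.132
```

```bash
cat >> h.py <<'E'
C=np.array([.5275,-.1848]); PSI=np.radians(-10.4)
Rz=np.array([[np.cos(PSI),-np.sin(PSI)],[np.sin(PSI),np.cos(PSI)]])
def tank(p): return C+Rz@np.array(p)/1000
hinge=tank((0,-60)); piv=tank((20,84))
def arc(c):
    p=bot.get_state()["tcp_pos"][:2]-c; print("r",np.hypot(*p).round(4),"ang",np.degrees(np.arctan2(p[1],p[0])).round(2)%360)
E
python3 -c "
from h import *
print(hinge,piv,tank((-66,0)),tank((-24,110)))
arc(hinge)
delta((*tank((-66,0)),.182),127)"
```

```text
[ 0.51666885 -0.24381429] [ 0.56233504 -0.10579038] [ 0.46258428 -0.17288574] [ 0.52375139 -0.07227468]
r 0.0872 ang 172.64
t 4.9 tcp [ 0.4302 -0.2326  0.1828] xang 173.25 tilt [ 0.001  0.    -1.   ] F [0.78 1.03 0.58] open 11.623430801881915 q [ 0.54  0.73 -0.22  2.07  0.4   0.38  1.45]
delta tool [-0.0251  0.0631  0.0008] az 46.25
```

move_arm:
  series: [0,0,4,-0.0002,0.0062,0,0.005,0,0,4,-0.0002,0.0062,0,0.005,0,0,4,-0.0002,0.0062,0,0.005,0,0,4,-0.0002,0.0062,0,0.005,0,0,4,-0.0002,0.0062,0,0.005,0,0,4,-0.0002,0.0062,0,0.005,0,0,4,-0.0002,0.0062,0,0.005,0,0,4,-0.0002,0.0062,0,0.005,0,0,4,-0.0002,0.0062,0,0.005,0,0,0,0,0,0,0.005]

```text
time: 5.9
tcp_pos: [0.454, -0.1836, 0.1828]
orientation: [0.364, 0.931, 0.0, 0.001]
wrist_force: [2.4, -1.0, -0.7]
opening: 0.13
```

```bash
python3 -c "
from h import *
arc(hinge)
delta((*tank((-66,0)),.182),127)"
```

```text
r 0.0869 ang 136.15
t 5.9 tcp [ 0.454  -0.1836  0.1828] xang 137.29 tilt [ 0.002 -0.    -1.   ] F [ 2.38 -0.98 -0.66] open 11.485935992927221 q [ 0.33  0.72 -0.06  2.08  0.12  0.34  0.99]
delta tool [0.0009 0.0137 0.0008] az 10.29
```

move_arm:
  series: [0,0,4,0,0.0055,0,0.005,0,0,4,0,0.005,0,0.005,0,0,1.5,0,0.002,0,0.005,0,0,0,0,0,0,0.005]

```text
time: 6.3
tcp_pos: [0.4627, -0.1756, 0.1828]
orientation: [0.44, 0.898, 0.0, 0.001]
wrist_force: [3.7, -3.4, -2.0]
opening: 0.13
```

move_arm:
  series: [0,0,0,0,0.002,0,0.005,0,0,0,0,0,0,0.005]

```text
time: 6.5
tcp_pos: [0.4638, -0.1747, 0.1828]
orientation: [0.44, 0.898, -0.0, 0.001]
wrist_force: [3.3, -4.2, -1.2]
opening: 0.129
```

```bash
python3 -c "
from h import *
arc(hinge)
delta((*tank((-66,0)),.182),127)"
```

```text
r 0.087 ang 127.44
t 6.5 tcp [ 0.4638 -0.1747  0.1828] xang 127.75 tilt [ 0.002 -0.001 -1.   ] F [ 3.29 -4.15 -1.16] open 11.354576176338858 q [ 0.28  0.72 -0.02  2.06  0.04  0.35  0.88]
delta tool [0.0022 0.0002 0.0008] az 0.75
```

move_arm:
  series: [0,0,0,0,0.002,0,0.005,0,0,0,0,0,0,0.005]

```text
time: 6.7
tcp_pos: [0.4644, -0.1743, 0.1828]
orientation: [0.441, 0.898, -0.001, 0.0]
wrist_force: [1.4, -6.5, -1.1]
opening: 0.126
```

move_arm:
  series: [0,0,0,0,0.002,0,0.005,0,0,0,0,0,0,0.005]

```text
time: 6.9
tcp_pos: [0.4646, -0.1742, 0.1827]
orientation: [0.442, 0.897, -0.002, -0.001]
wrist_force: [-0.7, -8.4, -0.0]
opening: 0.126
```

```bash
python3 -c "
from h import *
arc(hinge)
delta((*tank((-66,0)),.182),127)"
```

```text
r 0.087 ang 126.79
t 6.9 tcp [ 0.4646 -0.1742  0.1827] xang 127.59 tilt [-0.003 -0.003 -1.   ] F [-0.67 -8.41 -0.03] open 11.096831034517278 q [ 0.27  0.73 -0.02  2.06  0.04  0.36  0.88]
delta tool [ 0.0022 -0.0008  0.0007] az 0.59
```

move_arm:
  series: [0,0,0,0,0.004,0,0.005,0,0,0,0,0,0,0.005,0,0,0,0,0,0,0.005]
  grip_force: 20

```text
time: 7.2
tcp_pos: [0.465, -0.1739, 0.1827]
orientation: [0.443, 0.897, -0.004, -0.002]
wrist_force: [-5.8, -13.6, 3.6]
opening: 0.131
```

```bash
python3 -c "
from h import *
arc(hinge)
delta((*tank((-66,0)),.182),127)
cv2.imwrite('pics/s3.png',cv2.cvtColor(bot.get_image('scene'),cv2.COLOR_RGB2BGR)[150:330,150:390])"
```

```text
r 0.0869 ang 126.48
t 7.2 tcp [ 0.465  -0.1739  0.1827] xang 127.42 tilt [-0.008 -0.005 -1.   ] F [ -5.75 -13.6    3.56] open 11.52944131781087 q [ 0.27  0.73 -0.01  2.05  0.04  0.37  0.87]
delta tool [ 0.0023 -0.0013  0.0007] az 0.42
```

View pics/s3.png

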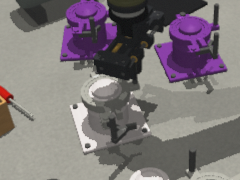

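move_arm:
  series: [0,0,0,0,-0.004,0,0.005,0,0,0,0,-0.003,0,0.05,0,0,0,0,0,0,0.05,0,0,0,0,0,0,0.05,0,0,0,0,0,0,0.05,0,0,0,0,0,0,0.05]

```text
time: 7.85
tcp_pos: [0.464, -0.1724, 0.1826]
orientation: [0.44, 0.898, 0.0, -0.0]
wrist_force: [0.4, -0.3, 0.6]
opening: 0.554
```

move_arm:
  series: [0,0,0,0,0,-0.02,0.05,0,0,0,0,0,-0.04,0.05,0,0,0,0,0,-0.04,0.05,0,0,0,0,0,0,0.05]

```text
time: 8.25
tcp_pos: [0.4663, -0.1735, 0.2869]
orientation: [0.441, 0.898, 0.001, 0.004]
wrist_force: [0.9, -1.0, 0.4]
opening: 0.566
```

```bash
python3 -c "
from h import *
delta((.5692,-.0555,.182),82)
I=cv2.cvtColor(bot.get_image('wrist'),cv2.COLOR_RGB2BGR)
cv2.imwrite('pics/w4.png',I)"
```

```text
t 8.25 tcp [ 0.4663 -0.1735  0.2869] xang 127.7 tilt [ 0.009 -0.002 -1.   ] F [ 0.93 -1.02  0.41] open 49.84184256539799 q [ 0.28  0.54 -0.03  1.97  0.03  0.62  0.89]
delta tool [0.0312 0.153  0.1056] az 45.70
```

View pics/w4.png

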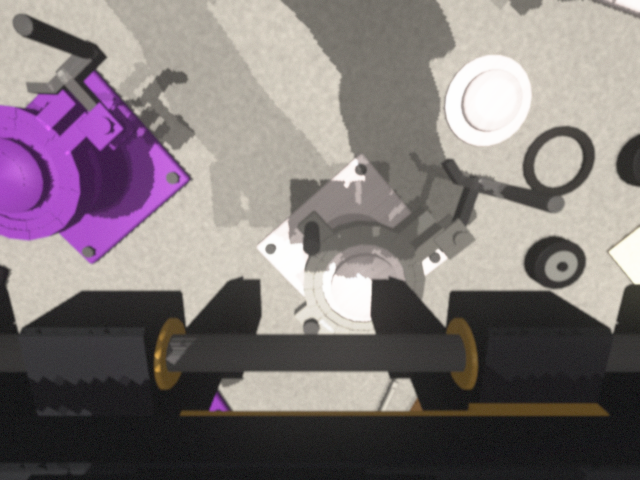

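move_arm:
  series: [0,0,0,0.0075,0.038,0,0.07,0,0,0,0.0075,0.038,0,0.07,0,0,0,0.0075,0.038,0,0.07,0,0,0,0.0075,0.038,0,0.07,0,0,8,0,0,0,0.07,0,0,8,0,0,0,0.07,0,0,8,0,0,0,0.07,0,0,8,0,0,0,0.07,0,0,8,0,0,0,0.07,0,0,5.7,0,0,0,0.07]

```text
time: 9.3
tcp_pos: [0.5651, -0.0559, 0.281]
orientation: [0.756, 0.654, -0.001, -0.001]
wrist_force: [-0.2, -0.0, -0.2]
opening: 0.793
```

move_arm:
  series: [0,0,0,0,0,0,0.07]

```text
time: 9.4
tcp_pos: [0.5652, -0.0558, 0.2811]
orientation: [0.755, 0.656, -0.001, -0.001]
wrist_force: [0.5, 0.1, 0.5]
opening: 0.79
```

```bash
python3 - <<'E'
from h import *
delta((.5692,-.0555,.182),82)
I=cv2.cvtColor(bot.get_image('wrist'),cv2.COLOR_RGB2BGR)
cv2.imwrite('pics/w5.png',I)
E
```

```text
t 9.4 tcp [ 0.5652 -0.0558  0.2811] xang 82.01 tilt [-0.003 -0.    -1.   ] F [0.46 0.11 0.53] open 69.6041597297818 q [-0.12  0.65  0.23  1.78 -0.21  0.74  0.08]
delta tool [0.001  0.0042 0.0991] az 0.01
```

View pics/w5.png

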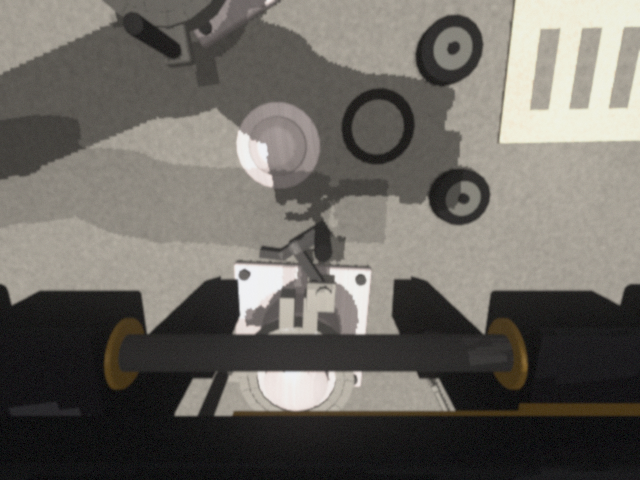

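move_arm:
  series: [0,0,0,0.001,0.004,0.03,0.06,0,0,0,0,0,0.04,0.06,0,0,0,0,0,0.029,0.05,0,0,0,0,0,0,0.05]

```text
time: 9.85
tcp_pos: [0.5673, -0.0554, 0.1798]
orientation: [0.754, 0.657, -0.003, -0.003]
wrist_force: [-0.5, 0.0, -0.3]
opening: 0.569
```

move_arm:
  series: [0,0,0,0,0,0,0.005,0,0,0,0,0,0,0.005,0,0,0,0,0,0,0.005,0,0,0,0,0,0,0.005,0,0,0,0,0,0,0.005,0,0,0,0,0,0,0.005,0,0,0,0,0,0,0.005,0,0,0,0,0,0,0.005]
  grip_force: 15

```text
time: 10.65
tcp_pos: [0.5703, -0.0558, 0.1844]
orientation: [0.755, 0.656, 0.0, 0.0]
wrist_force: [-1.3, 0.4, 6.5]
opening: 0.133
```

```bash
python3 - <<'E'
from h import *
arc(piv)
delta((.5692,-.0555,.182),82)
I=cv2.cvtColor(bot.get_image('wrist'),cv2.COLOR_RGB2BGR)
cv2.imwrite('pics/w6.png',I)
E
```

```text
r 0.0506 ang 80.99
t 10.65 tcp [ 0.5703 -0.0558  0.1844] xang 81.99 tilt [ 0.001  0.    -1.   ] F [-1.34  0.42  6.47] open 11.700336501264912 q [-0.08  0.8   0.18  1.84 -0.25  0.53  0.12]
delta tool [ 0.0001 -0.0011  0.0024] az -0.01
```

View pics/w6.png

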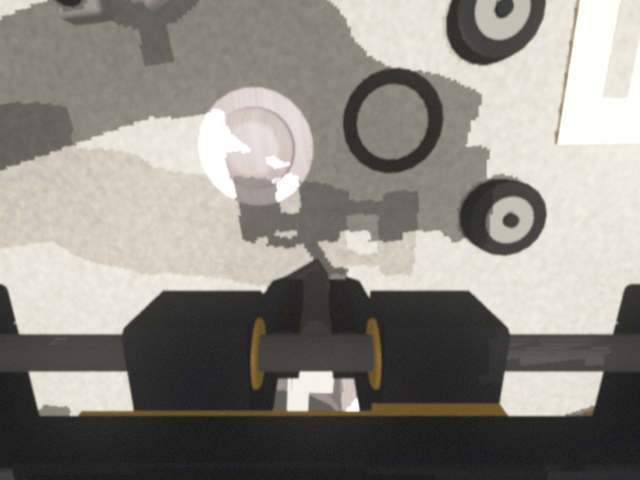

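move_arm:
  series: [0,0,-5,-0.0002,-0.0044,0,0.005,0,0,-5,-0.0002,-0.0044,0,0.005,0,0,-5,-0.0002,-0.0044,0,0.005,0,0,-5,-0.0002,-0.0044,0,0.005,0,0,0,0,0,0,0.005]

```text
time: 11.2
tcp_pos: [0.5524, -0.0566, 0.1844]
orientation: [0.629, 0.777, 0.0, 0.0]
wrist_force: [-1.3, 0.9, 6.0]
opening: 0.131
```

```bash
python3 - <<'E'
from h import *
arc(piv)
delta((*tank((-24,110)),.184),139)
E
```

```text
r 0.0501 ang 101.4
t 11.2 tcp [ 0.5524 -0.0566  0.1844] xang 102.05 tilt [ 0.001  0.    -1.   ] F [-1.26  0.91  6.  ] open 11.57612872992537 q [-0.03  0.77  0.08  1.89 -0.12  0.48  0.35]
delta tool [-0.0093 -0.0313  0.0004] az -36.95
```

move_arm:
  series: [0,0,-5,-0.0002,-0.0044,0,0.005,0,0,-5,-0.0002,-0.0044,0,0.005,0,0,-5,-0.0002,-0.0044,0,0.005,0,0,-5,-0.0002,-0.0044,0,0.005,0,0,-5,-0.0002,-0.0044,0,0.005,0,0,-5,-0.0002,-0.0044,0,0.005,0,0,0,0,0,0,0.005]

```text
time: 11.9
tcp_pos: [0.5289, -0.0689, 0.1844]
orientation: [0.407, 0.914, -0.0, 0.0]
wrist_force: [-1.2, -0.2, 7.5]
opening: 0.127
```

```bash
python3 - <<'E'
from h import *
arc(piv)
delta((*tank((-24,110)),.184),139)
E
```

```text
r 0.0498 ang 132.19
t 11.9 tcp [ 0.5289 -0.0689  0.1844] xang 132.01 tilt [ 0. -0. -1.] F [-1.24 -0.2   7.54] open 11.15100742153692 q [ 0.08  0.75 -0.05  1.95  0.09  0.44  0.69]
delta tool [ 0.001  -0.0061  0.0004] az -6.99
```

move_arm:
  series: [0,0,-4,-0.0002,-0.0035,0,0.005,0,0,-3,-0.0002,-0.0027,0,0.005,0,0,0,0,0,0,0.005]

```text
time: 12.2
tcp_pos: [0.525, -0.073, 0.1844]
orientation: [0.35, 0.937, 0.0, 0.0]
wrist_force: [-1.9, 1.1, 7.7]
opening: 0.126
```

move_arm:
  series: [0,0,0,0,-0.002,0,0.005,0,0,0,0,0,0,0.005]

```text
time: 12.4
tcp_pos: [0.5247, -0.0732, 0.1844]
orientation: [0.35, 0.937, 0.001, 0.001]
wrist_force: [0.1, 2.9, 6.3]
opening: 0.125
```

move_arm:
  series: [0,0,0,0,-0.002,0,0.005,0,0,0,0,0,0,0.005]

```text
time: 12.6
tcp_pos: [0.5246, -0.0734, 0.1844]
orientation: [0.35, 0.937, 0.002, 0.002]
wrist_force: [2.4, 6.0, 4.1]
opening: 0.129
```

```bash
python3 - <<'E'
from h import *
arc(piv)
delta((*tank((-24,110)),.184),139)
E
```

```text
r 0.0497 ang 139.4
t 12.6 tcp [ 0.5246 -0.0734  0.1844] xang 139.07 tilt [ 0.005  0.003 -1.   ] F [2.37 6.03 4.08] open 11.389214801572116 q [ 0.11  0.75 -0.09  1.96  0.14  0.43  0.78]
delta tool [0.0014 0.0003 0.0004] az 0.07
```

move_arm:
  series: [0,0,0,0,-0.004,0,0.005,0,0,0,0,0,0,0.005,0,0,0,0,0,0,0.005]
  grip_force: 20

```text
time: 12.9
tcp_pos: [0.5242, -0.0738, 0.1845]
orientation: [0.348, 0.937, 0.005, 0.003]
wrist_force: [5.6, 11.3, -0.4]
opening: 0.127
```

move_arm:
  series: [0,0,0,0,0.004,0,0.005,0,0,0,0,0.003,0,0.05,0,0,0,0,0,0,0.05,0,0,0,0,0,0,0.05,0,0,0,0,0,0,0.05,0,0,0,0,0,0,0.05]

```text
time: 13.5
tcp_pos: [0.5241, -0.0742, 0.1836]
orientation: [0.351, 0.937, -0.0, -0.0]
wrist_force: [-0.3, 0.7, -0.4]
opening: 0.555
```

move_arm:
  series: [0,0,0,0,0,-0.02,0.05,0,0,0,0,0,-0.04,0.05,0,0,0,0,0,-0.05,0.05,0,0,0,0,0,-0.05,0.05,0,0,0,0.045,0,0,0.05,0,0,0,0.045,0,0,0.05,0,0,0,0.045,0,0,0.05,0,0,0,0.045,0,0,0.05,0,0,0,0,0,0,0.05]

```text
time: 14.4
tcp_pos: [0.3839, 0.047, 0.3437]
orientation: [0.347, 0.938, -0.001, -0.002]
wrist_force: [0.6, 0.2, -0.2]
opening: 0.569
```

```bash
python3 - <<'E'
from h import *
delta((.5,0,.3))
for n in ["scene","top"]:
    I=cv2.cvtColor(bot.get_image(n),cv2.COLOR_RGB2BGR); cv2.imwrite(f'pics/{n}7.png',I)
    a=I[130:260,280:430] if n=="top" else I[170:320,200:330]
    cv2.imwrite(f'pics/{n}7z.png',cv2.resize(a,None,fx=5 if n=="top" else 4,fy=4.6 if n=="top" else 4,interpolation=cv2.INTER_CUBIC))
E
```

```text
t 14.4 tcp [0.3839 0.047  0.3437] xang 139.4 tilt [-0.004  0.    -1.   ] F [ 0.61  0.24 -0.23] open 50.16224918530214 q [-0.13  0.32 -0.15  2.17  0.08  0.66  0.53]
delta tool [-0.1189  0.04    0.0432] None
```

View pics/scene7z.png

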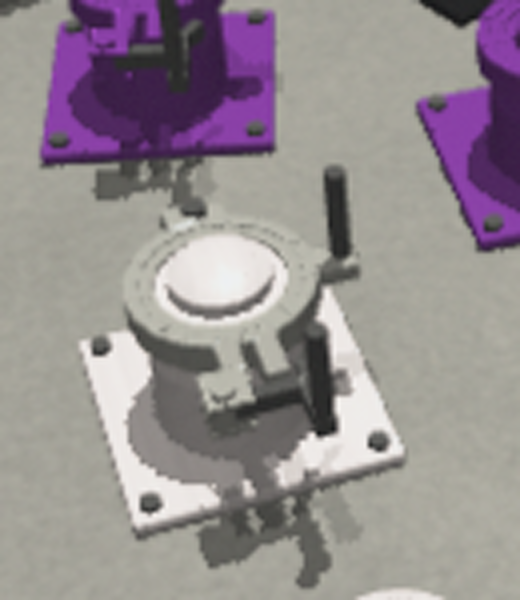

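View pics/top7.png

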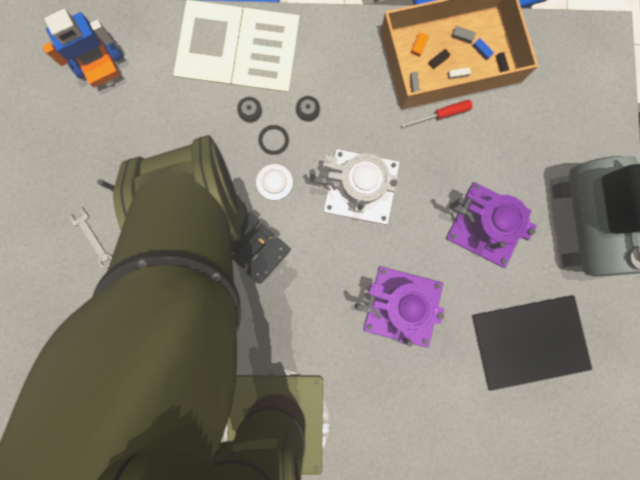

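View pics/top7z.png

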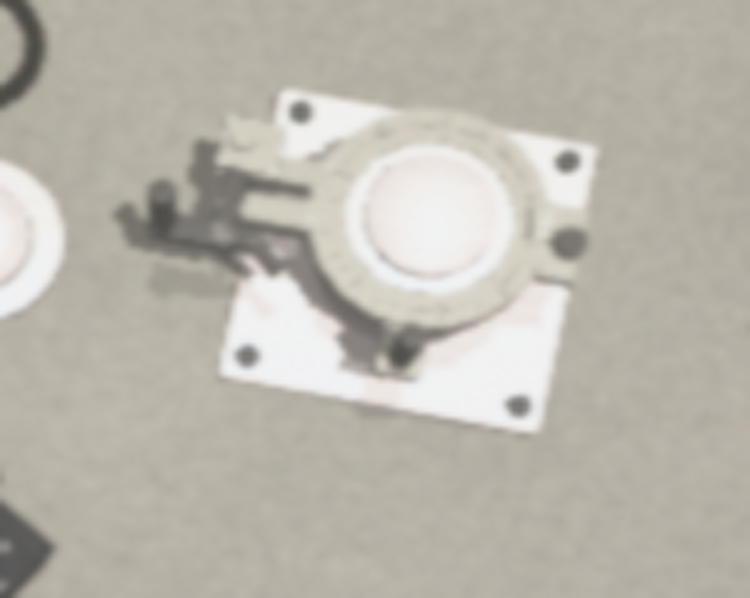

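```bash
python3 - <<'E'
from h import *
for nm,t,s,g,c in [("jaw",(405,336),(335,175),(-66,0),hinge),("latch",(161,192),(316,330),(-24,110),piv)]:
    p,e=tri(tz(*t),sz(*s)); q=p[:2]-c; h=tank(g)-c
    print(nm,p.round(4),round(e,4),"off deg",np.degrees(np.arctan2(q[1],q[0])-np.arctan2(h[1],h[0])).round(2), (Rz.T@(p[:2]-C)*1000).round(1))
E
```

```text
jaw [ 0.4641 -0.1701  0.1506] 0.002 off deg -1.82 [-65.   3.]
latch [ 0.5252 -0.0727  0.1503] 0.001 off deg -0.73 [-22.5 109.8]
```

```bash
python3 -c "
from rig import bot
print(bot.close_job(), bot.get_state()['time'])"
```

```text
the job is handed in; nothing more can be done
the job is handed in; nothing more can be done
```

I swung the capped tank's clamp ring shut, then swung its latch home over the lug. The job is handed in, with the robot clear of everything at about 14.5 s.

- **Jaw:** I gripped its pin and swung it about 66° until it stopped. It hardly moved under a further push, with about 15 N at the wrist.
- **Latch:** I gripped its pin and swung it about 57° to its stop. It also hardly moved under a further push, with about 13 N at the wrist.
- **Last pictures:** the ring is closed all round the flanges and the latch lies across the lug. In the tank's frame the jaw pin measured (-65, 3) mm against (-66, 0), and the latch pin (-22.5, 110) mm against (-24, 110). The 3 mm on the jaw pin is a little over the 2 mm calibration accuracy. It lies past the shut position rather than short of it, so I took it as measurement error.
- **Other tanks:** I kept clear of the spare and the purple look-alikes. In the last top picture the purple ones look unchanged, but the arm hides most of the spare, so I have no final view of it.

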